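# Serve the cream board: slide it out over the worktop's edge by its handle

## Task

The wooden paddle board with the cream jug on it lies flat on the worktop, so no hand can get under its handle. Push the low tin that stands in front of the board's right shoulder aside to the right, out of the board's way, and slide the board toward the front edge until its whole handle sticks out over the edge and its shoulders are level with the edge, the board lying square to it. Only push with the fingers and lift nothing: the jug rides along standing and untouched, the board must not run into the tin, and everything else stays where it is.

Things in the scene. Friction and masses are not known exactly. Their poses are not given: they have to be found in the camera images.
- board: Flat wooden paddle board, 12 mm thick, loose, about 0.42 kg (varies). Blade 210 mm long (its x) by 180 mm wide (its y), corners rounded at 20 mm; from the middle of its front end a flat handle, 85 mm long, 36 mm wide, round-ended, points along the board's -x, roughly toward the robot. Origin: centre of the blade's underside; shoulders at x = -105 mm, tail edge at x = +105 mm; z up.
- shoulder_left (a point): Point on the board's top face, on the left shoulder (board x = -105 mm, y = +60 mm). The shoulders are the blade's straight front edges on either side of the handle. The worktop's front edge, with which they must end level, is straight, runs along world y and lies at x = 0.25 m, its top at z = 0; beyond it there is only the gap before the robot's cart.
- shoulder_right (a point): The same on the right shoulder (board x = -105 mm, y = -60 mm).
- board_tail (a point): Point on the board's top face, in the middle of its straight tail edge, the end away from the handle (board x = +105 mm). The tail edge is straight for 70 mm to either side of it; this is the edge to push on.
- board_handle_end (a point): Point on the board's top face at the outer end of the handle (board x = -190 mm).
- jug: White cream jug with a spout and an ear handle, 111 x 83 mm, 92 mm high, loose, about 0.29 kg, standing on the front half of the board's blade. Origin: centre of its underside. It must not be touched and keeps standing on the board.
- tin: Low round food tin, diameter 86 mm, 40 mm high, loose, about 0.23 kg (the mass varies), standing on the worktop in front of the board's right shoulder (right as the robot sees it, -y), 10 to 25 mm from it and 5 to 30 mm beside the handle. Origin: centre of its underside.
- onion: Onion, 69 mm across, 74 mm high, a bystander to the left of the board. Origin: its underside.
- mug: Mug with dots, 82 mm across, 114 mm with its handle, 91 mm high, a bystander to the left of the board. Origin: centre of its underside.
- honey: Honey jar, 71 mm across, 110 mm high, a bystander to the left of the board's tail. Origin: centre of its underside.
- garlic: Garlic bulb, 56 mm, a bystander to the right of the board. Origin: its underside.
- spice: Spice jar with a dark cap, 41 mm across, 105 mm high, a bystander to the right of the board's tail. Origin: centre of its underside.
- lemon: Lemon, 71 x 53 x 51 mm, a bystander well to the right of the board. Origin: its underside.
Not all that is in view belongs to the job. Of the things like the tin, leave any that is purple or red; of the rest the larger one is meant.

How it is judged:
At the end, for the whole second after the job is handed in: Board flat, both shoulders within 14 mm of the worktop's front edge, the handle out over it; jug upright on the blade; tin upright on the worktop, to the right of the board and clear of it; all at rest (world x of shoulder_left between 0.236 and 0.264 m and world x of shoulder_right between 0.236 and 0.264 m and world x of board_handle_end below 0.2 m and angle between board's own z axis and vertical below 0.03 rad and height (world z) of board between -0.004 and 0.004 m and linear speed of each of board, jug, tin below 0.01 m/s and x of jug in the frame of board between -0.085 and 0.04 m and y of jug in the frame of board between -0.06 and 0.06 m and z of jug in the frame of board between 0.007 and 0.017 m and angle between each of jug, tin's own z axis and vertical below 0.05 rad and y of tin in the frame of board below -0.138 m and distance of tin from where it was at the start of the episode above 0.03 m and height (world z) of tin between -0.004 and 0.004 m); the robot touches nothing.
It fails at once if the board is lifted or tipped (height (world z) of board above 0.012 m or height (world z) of board below -0.03 m or angle between board's own z axis and vertical above 0.1 rad).
It fails at once if the tin is lifted, tipped or falls off the worktop (height (world z) of tin above 0.01 m or height (world z) of tin below -0.03 m or angle between tin's own z axis and vertical above 0.2 rad).
It fails at once if the board runs into the tin (contact force between board and tin above 0.5 N).
It fails at once if the robot touches the jug, or the jug tips or comes off the board (contact force between any of the fingers, the arm and jug above 0.3 N or angle between jug's own z axis and vertical above 0.2 rad or height (world z) of jug below 0 m).
It fails at once if a bystander (onion, mug, honey jar, garlic, spice jar or lemon) is pushed away by more than 2 cm (distance of any of onion, mug, honey, garlic, spice, lemon from where it was at the start of the episode above 0.02 m).
It also fails if it takes over 70 s, if anything falls off the work surface, if the arm or the gripper's body presses on something with over 40 N, if the wrist force passes 120 N, or if a joint passes its speed limit or range.

## Robot

A 7-joint arm with a two-finger parallel gripper is mounted at the origin on a cart in front of the work surface, level with it; the furniture and walls round the work are solid. World frame = base frame: x ahead of the robot, y to its left, z up, the work surface at z = 0. Lengths are in m, angles in rad, forces in N, time in s.
With the tool pointing down it reaches from about 0.35 to 0.9 m from the base axis. Payload 8.1 kg.
Tool frame: the origin (TCP) lies at the very end of the fingers, on their centre line; the grasp point (between the pads) lies 19 mm behind it (arm.grasp_offset is the distance from the TCP to the grasp point, in m); z points along the fingers, y is the direction in which the jaws open and shut (so a half turn about z gives the same grasp; the last joint's range is limited). The gripper opens to 92 mm and grips with 3 to 60 N. Pads are 19 mm wide; open, the fingers measure 130 mm over their backs; the gripper's body (75 mm by 190 mm) begins 47 mm behind the grasp point.
Start: joints at [1.141, 0.434, 0.025, 1.573, -0.012, 1.134, -0.075], TCP at [0.201, -0.592, 0.227] pointing down, gripper open.
Joint ranges: [-2.62, 2.62], [-0.44, 2.09], [-1.27, 1.32], [0.08, 2.57], [-1.32, 4.46], [0.12, 2], [-2.74, 2.74]. Speed limits (rad/s): [2.22, 2.22, 3.01, 3.01, 3.14, 3.14, 3.14].

## Interface

Orientations are given as a rotation vector (axis times angle).
In Python, from cell import arm, eyes, workorder gives the robot as it stands.
- The arm moves only by the shell command python3 -m inch 'ROWS' [FORCE]. ROWS is JSON, a list that holds one entry, the list of rows, each a list of 5 numbers: the closure, from 0 (fully open) to 1 (shut), then the shift along the tool's x, y, z in mm, then the turn about the tool's z in degrees. A call has 1 to 12 rows; each row shifts and turns the pose as measured when the row begins, along the tool's axes as they then stand; what a row does not reach is not made up. A row lasts 1/10 s, in which the tool goes at most 50 mm and 8.59 degrees, less where a joint would pass 70% of its speed; a pose out of reach is approached as far as the arm can. A call with a gripper value outside its range is refused whole. The fingers move at their own pace and stop on an object; FORCE is the grip in N (left out, the last holds). Time passes only in rows, so rows that do not move let the fingers close. It gives the time, the measured TCP pose, the force and the opening at its end, in the units of the state.
- arm.observe(): the state, without advancing time (a new reading comes with each control period).
- eyes.get_image(name): name is "scene" or "top"; returns a dict with "frame" (384x512x3 uint8, blue, green, red), "intrinsics" (3x3 intrinsics, pixels), "rvec" (rotation vector, rad) and "tvec" (3), from world to camera coordinates, as OpenCV has them. Camera axes: x right, y down, z forward; pixel columns grow to the right and rows downward; lengths in m; the calibration is good to about 2 mm. A picture is of the moment at which its call begins. There is no depth.
- workorder.sign_off(): hands the job in, once; it reports no verdict.
The state is a dict: "clock": time; "joints": joint angles; "dq": joint speeds; "joint_efforts": joint torques, N m; "position": TCP position; "ee_rot": TCP orientation; "force": force on the tool from outside, world axes, zero at the start; "ft_torque": the same for the moment, N m; "width": opening from 0.0 (shut) to 1.0 (fully open).
Only numpy, scipy, OpenCV 4.12 (cv2) and the standard library are available. Lean on these libraries where they do the work, as an engineer would, in place of code of your own. Each camera call takes 0.05 s, during which the arm holds its last target.

## Working session

There is one attempt and no reset: what is moved stays moved. The work goes in short steps, Python scripts to look and compute and a shell command to move; the robot and the scene stay as the last step left them, time stands still between calls to the robot, and variables do not carry over. Pictures are saved under pics/ and viewed, and the job is handed in when it is done.

```bash
mkdir -p pics; ls; cat > h.py <<'E'
import cv2, numpy as np
from cell import arm, eyes, workorder
def get(name):
    d=eyes.get_image(name); return d
def ray(d,u,v,z):
    R=cv2.Rodrigues(np.array(d["rvec"],float))[0]; t=np.array(d["tvec"],float).ravel()
    K=np.array(d["intrinsics"],float)
    c=-R.T@t; r=R.T@np.linalg.solve(K,np.array([u,v,1.0]))
    s=(z-c[2])/r[2]; return c+s*r
def proj(d,p):
    q,_=cv2.projectPoints(np.array(p,float).reshape(-1,1,3),np.array(d["rvec"],float),np.array(d["tvec"],float),np.array(d["intrinsics"],float),None)
    return q.reshape(-1,2)
E
python3 - <<'E'
from h import *
for n in("scene","top"):
    d=get(n); cv2.imwrite(f"pics/{n}0.png",cv2.resize(d["frame"],(800,600),interpolation=cv2.INTER_CUBIC)); np.save(f"{n}0.npy",d,allow_pickle=True)
    R=cv2.Rodrigues(np.array(d["rvec"],float))[0]; print(n,(-R.T@np.array(d["tvec"],float).ravel()).round(3), R[2].round(2))
s=arm.observe(); print(s["clock"],s["position"],s["ee_rot"],s["width"],arm.grasp_offset)
E
```

```text
pics
scene [-0.089 -1.137  0.842] [ 0.44  0.69 -0.57]
top [ 0.358 -0.189  1.249] [ 0.1  -0.01 -0.99]
0.1 [ 0.20046945 -0.59149514  0.22603102] [-3.09839373e+00 -5.10751700e-01  5.36435836e-04] 0.9998922276664605 0.0188
```

View pics/top0.png

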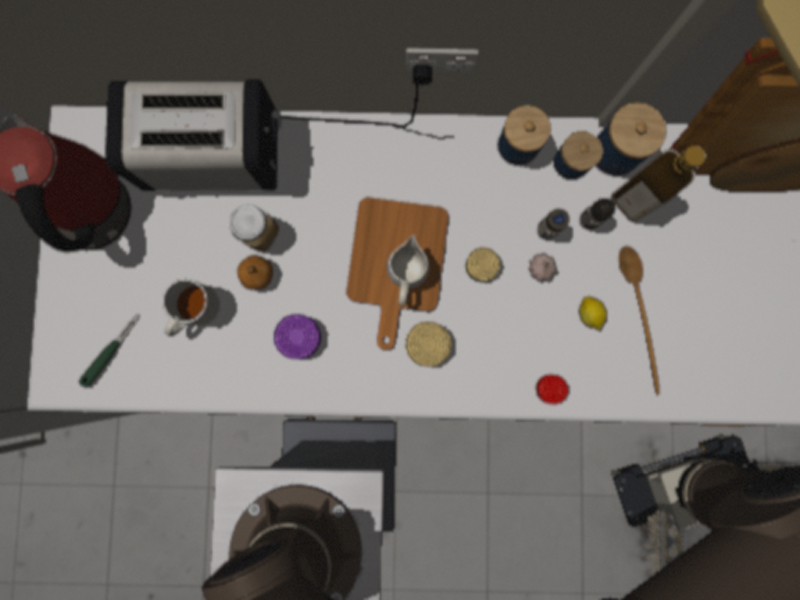

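View pics/scene0.png

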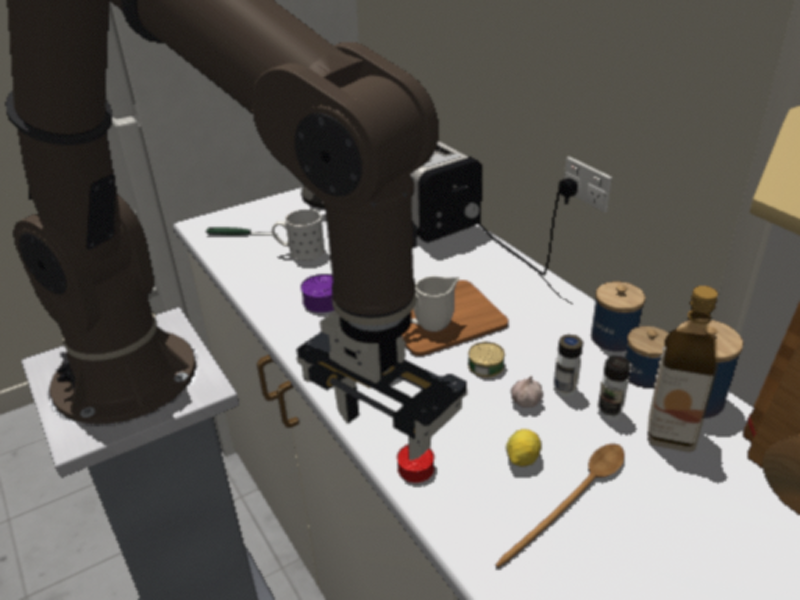

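The top view (800x600) shows these tin candidates: purple (297,337), larger gold (429,344), smaller gold (484,265) and red (552,389). Purple and red are excluded. Of the two gold ones, the larger at (429,344) also stands in front of the right shoulder, so I choose it. The board's tail is up at (405,203) and its handle end is at (387,345).

```bash
cat > meas.py <<'E'
from h import *
def board(d, jugpix=None):
    hsv=cv2.cvtColor(d["frame"],cv2.COLOR_BGR2HSV)
    m=cv2.inRange(hsv,(4,110,60),(18,255,255))
    return m
def tinmask(d):
    hsv=cv2.cvtColor(d["frame"],cv2.COLOR_BGR2HSV)
    return cv2.inRange(hsv,(19,50,60),(32,200,255))
def comps(m,amin=150):
    n,l,s,c=cv2.connectedComponentsWithStats(m)
    return [(i,s[i],c[i],l==i) for i in range(1,n) if s[i][4]>=amin]
E
python3 - <<'E'
from meas import *
d=np.load("top0.npy",allow_pickle=True).item()
for nm,m in(("wood",board(d)),("gold",tinmask(d))):
    for i,s,c,l in comps(m): print(nm,s,c.round(1))
for i,s,c,l in comps(tinmask(d)):
    cs=max(cv2.findContours(l.astype(np.uint8),0,1)[0],key=cv2.contourArea)
    (u,v),r=cv2.minEnclosingCircle(cs); p=ray(d,u,v,.04);q=ray(d,u+r,v,.04); print("tin",(u,v,r),p.round(4),"diam",2*abs(p-q).max())
f=d["frame"][115:250,160:340]; cv2.imwrite("pics/crop.png",cv2.resize(f,None,fx=4.4,fy=4.4,interpolation=cv2.INTER_CUBIC))
m=board(d)[115:250,160:340]; cv2.imwrite("pics/mask.png",cv2.resize(m,None,fx=3,fy=3))
print("front edge", [proj(d,[.25,y,0]).round(1).tolist() for y in(-.3,0,.2)])
E
```

```text
wood [471  24  28  23 206] [485.7  32.6]
wood [468  39  44  36 430] [492.1  53. ]
wood [478  62  34  32 476] [497.5  77.4]
wood [ 222  127   65   96 3125] [251.2 163.6]
wood [397 159  24  92 351] [407.1 185.5]
wood [153 164  20  21 326] [162.5 174. ]
gold [484   0  28  54 869] [501.1  18.1]
gold [435  93  16  14 166] [443.1  99.7]
gold [298 159  23  21 375] [308.9 169. ]
gold [260 206  29  29 669] [274.  219.9]
tin (497.5, 26.5, 29.740644454956055) [ 1.0051 -0.9245  0.04  ] diam 0.18546745784881602
tin (442.5526428222656, 99.13157653808594, 8.079078674316406) [ 0.7693 -0.7475  0.04  ] diam 0.049311466814418115
tin (309.0, 169.36363220214844, 11.121147155761719) [ 0.5449 -0.3427  0.04  ] diam 0.06633906280441282
tin (274.0199890136719, 219.9199981689453, 14.820595741271973) [ 0.3925 -0.2409  0.04  ] diam 0.08718733649379445
front edge [[[292.3, 268.3]], [[192.4, 266.3]], [[125.6, 265.0]]]
```

View pics/crop.png

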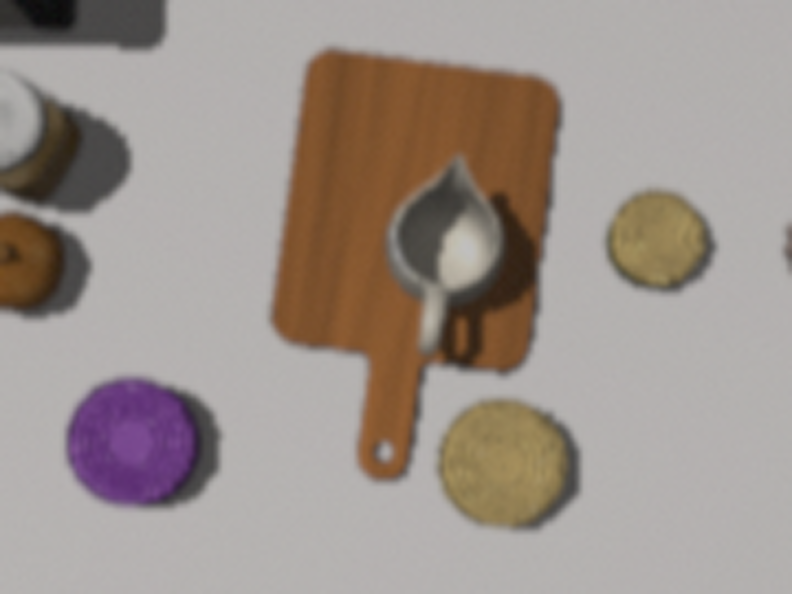

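View pics/mask.png

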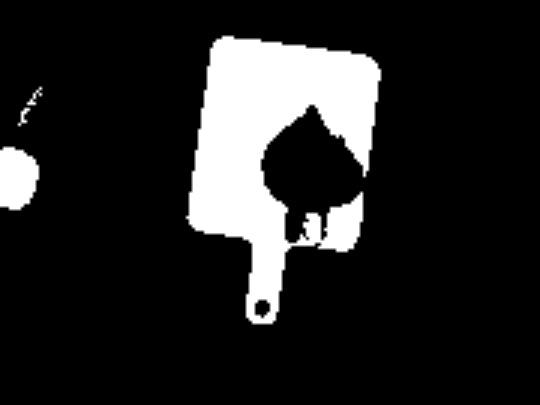

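The crop confirms the choice: the larger gold tin at crop (504,462) sits in front of the right shoulder, with diameter 87 mm against 86 mm given. The board mask is clean. Next I fit lines to the board's edges.

```bash
cat >> meas.py <<'E'
def fit(P):
    vx,vy,x0,y0=cv2.fitLine(P.astype(np.float32),cv2.DIST_HUBER,0,.001,.001).ravel(); return np.array([x0,y0]),np.array([vx,vy])
def pose(d,guess,h=.012):
    m=board(d); cc=[c for c in comps(m,1200) if 200<c[2][0]<300]
    l=max(cc,key=lambda c:c[1][4])[3].astype(np.uint8)
    C=np.concatenate(cv2.findContours(l,0,1)[0]).reshape(-1,2)
    P=np.array([ray(d,u,v,h)[:2] for u,v in C]); x,y,a=guess
    for k in range(6):
        R=np.array([[np.cos(a),-np.sin(a)],[np.sin(a),np.cos(a)]]); B=(P-[x,y])@R
        tol=.02 if k<2 else .008
        T=P[(abs(B[:,0]-.105)<tol)&(abs(B[:,1])<.065)]; L=P[(abs(B[:,1]-.09)<tol)&(abs(B[:,0])<.08)]
        S=P[(abs(B[:,0]+.105)<tol)&(abs(B[:,1]-.045)<.022)]; Rr=P[(abs(B[:,1]+.09)<tol)&(abs(B[:,0]-.03)<.05)]
        _,dt=fit(T); _,dl=fit(L)
        at=np.arctan2(dt[1],dt[0])-np.pi/2; al=np.arctan2(dl[1],dl[0]); w=lambda q:(q+np.pi/2)%np.pi-np.pi/2
        at,al=w(at),w(al); a=(at+al)/2
        ex=np.array([np.cos(a),np.sin(a)]); ey=np.array([-ex[1],ex[0]])
        tx=(T@ex).mean(); sx=(S@ex).mean(); ly=(L@ey).mean(); ry=(Rr@ey).mean()
        c=ex*((tx+sx)/2)+ey*((ly+ry)/2); x,y=c
    print(f"board c=({x:.4f},{y:.4f}) ang={np.degrees(a):.2f} (tail {np.degrees(at):.2f} left {np.degrees(al):.2f}) len={tx-sx:.4f} wid={ly-ry:.4f} n={len(T),len(L),len(S),len(Rr)}")
    for n,b in(("shL",(-.105,.06)),("shR",(-.105,-.06)),("tail",(.105,0)),("hand",(-.19,0))): print(n,(c+ex*b[0]+ey*b[1]).round(4),end=' ')
    print(); return x,y,a
def tin(d,uvmin=(200,150)):
    out=[]
    for i,s,c,l in comps(tinmask(d),200):
        if c[1]<110: continue
        cs=max(cv2.findContours(l.astype(np.uint8),0,1)[0],key=cv2.contourArea)
        (u,v),r=cv2.minEnclosingCircle(cs); p=ray(d,u,v,.04);q=ray(d,u+r,v,.04); print("gold",p.round(4),"diam",(2*abs(p-q).max()).round(4)); out.append(p)
    return out
E
python3 - <<'E'
from meas import *
d=np.load("top0.npy",allow_pickle=True).item()
p=pose(d,(.54,-.19,-.12))
tin(d)
for n,u,v,z in(("spice cap",557/800*512,218*.64,.1),("garlic",543*.64,267*.64,.03),("jug rim",407*.64,258*.64,.09),("honey lid",250*.64,222*.64,.11),("onion",254*.64,272*.64,.04),("lemon",593*.64,312*.64,.03),("red",552*.64,389*.64,.03)): print(n,ray(d,u,v,z).round(3))
from scipy.spatial.transform import Rotation
s=arm.observe(); print(Rotation.from_rotvec(s["ee_rot"]).as_matrix().round(3))
E
```

```text
board c=(0.5679,-0.1791) ang=-6.40 (tail -6.30 left -6.50) len=0.2008 wid=0.1719 n=(42, 52, 15, 35)
shL [ 0.4702 -0.1077] shR [ 0.4569 -0.227 ] tail [ 0.6722 -0.1908] hand [ 0.3791 -0.1579] 
gold [ 0.5449 -0.3427  0.04  ] diam 0.0663
gold [ 0.3925 -0.2409  0.04  ] diam 0.0872
spice cap [ 0.625 -0.47   0.1  ]
garlic [ 0.544 -0.46   0.03 ]
jug rim [ 0.546 -0.198  0.09 ]
honey lid [0.603 0.087 0.11 ]
onion [0.522 0.092 0.04 ]
lemon [ 0.459 -0.555  0.03 ]
red [ 0.312 -0.476  0.03 ]
[[ 0.947  0.321 -0.001]
 [ 0.321 -0.947  0.001]
 [-0.    -0.001 -1.   ]]
```

Measured: the board is turned −6.4°, with its tail at x≈0.672 and shoulders at x≈0.46. The tin is at (0.3925, −0.241), about 20 mm beside the handle. Plan:
1. With closed fingers held over the handle at z≈20 mm, push the tin to −y.
2. Push the tail with both open fingers, set square to the edge, so that the board squares itself.

First I turn the tool square and travel.

```bash
python3 -m inch '[[[1,0,0,0,6.3],[1,0,0,0,6.2],[1,0,0,0,6.2],[1,0,0,0,0]]]' 10; python3 -m inch '[[[1,19,-42,0,0],[1,19,-42,0,0],[1,19,-42,0,0],[1,19,-42,0,0],[1,19,-42,0,0],[1,19,-42,0,0],[1,19,-42,0,0],[1,19,-42,0,0],[1,19,-42,0,0],[1,0,0,0,0]]]'; python3 -c "
from scipy.spatial.transform import Rotation as R
from cell import arm
print(R.from_rotvec(arm.observe()['ee_rot']).as_matrix().round(3))"
```

```text
clock: 0.5
position: [0.1998, -0.5903, 0.2241]
ee_rot: [-3.137, 0.017, 0.003]
force: [0.9, 0.7, 0.4]
width: 0.703
clock: 1.5
position: [0.3734, -0.1986, 0.2227]
ee_rot: [-3.139, -0.036, 0.007]
force: [-0.1, -0.3, 1.1]
width: 0.006
[[ 1.     0.023 -0.005]
 [ 0.023 -1.     0.003]
 [-0.005 -0.003 -1.   ]]
```

```bash
python3 -m inch '[[[1,17,-29,0,1.3],[1,0,0,30,0],[1,0,0,40,0],[1,0,0,40,0],[1,0,0,30,0],[1,0,0,0,0],[1,0,0,0,0]]]'
```

```text
clock: 2.2
position: [0.3925, -0.1684, 0.0808]
ee_rot: [3.141, 0.041, 0.001]
force: [-0.4, 0.1, 0.0]
width: 0.005
```

```bash
python3 - <<'E'
from h import *
d=get("scene"); cv2.imwrite("pics/s1.png",cv2.resize(d["frame"],(800,600)))
d=get("top"); cv2.imwrite("pics/t1.png",cv2.resize(d["frame"][100:280,140:380],(800,600)))
E
```

```text
(no output)
```

View pics/t1.png

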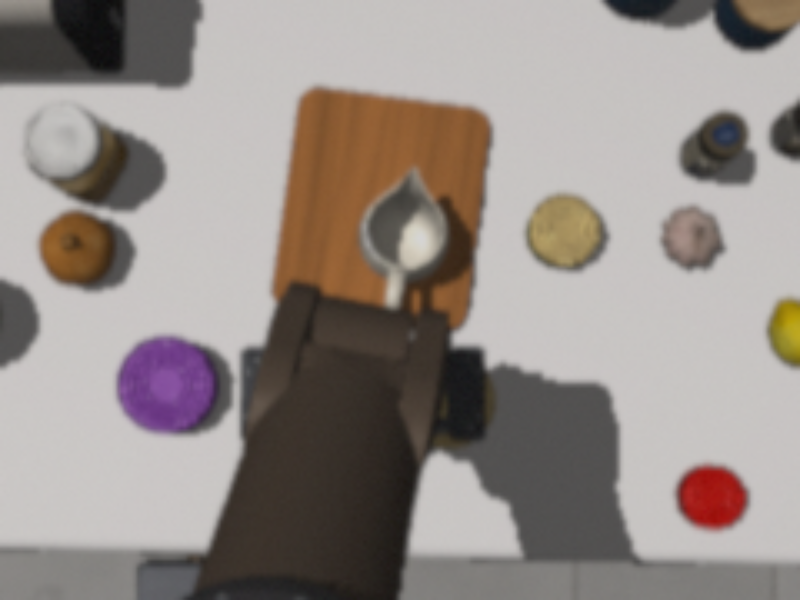

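View pics/s1.png

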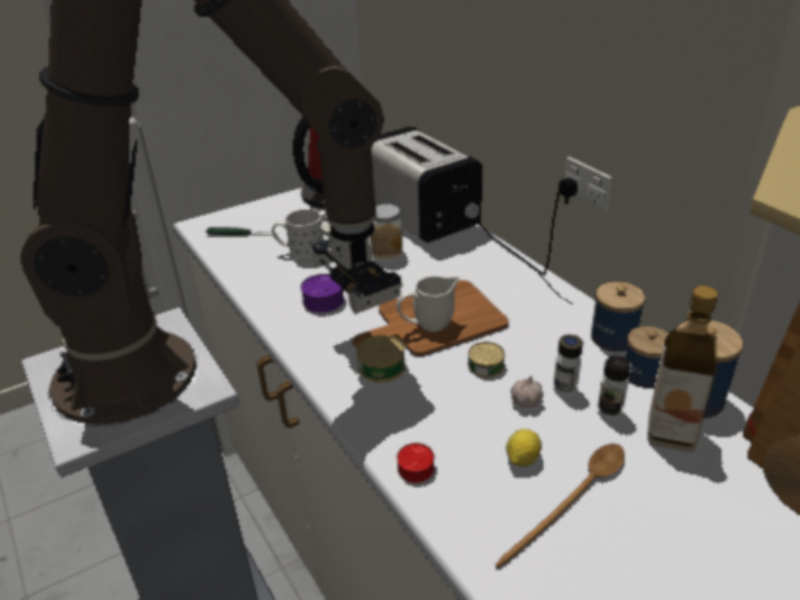

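The pictures show the gripper above the handle, with the tin just right of the fingers. The jug's ear (t1 crop 395,305) is about 40 mm beyond the gripper body at row 350, so it is safe to go down.

```bash
python3 -m inch '[[[1,0,0,25,0],[1,0,0,20,0],[1,0,0,9,0],[1,0,0,5,0],[1,0,0,0,0],[1,0,0,0,0]]]'
```

```text
clock: 2.9
position: [0.4001, -0.1718, 0.0287]
ee_rot: [3.134, 0.041, 0.027]
force: [-0.1, 0.4, -0.1]
width: 0.007
```

```bash
python3 -m inch '[[[1,-8,0,5,0],[1,0,4,0,0],[1,0,4,0,0],[1,0,4,0,0],[1,0,4,0,0]]]';python3 - <<'E'
from h import *
d=get("scene"); cv2.imwrite("pics/s2.png",cv2.resize(d["frame"][150:280,180:360],(800,578),interpolation=cv2.INTER_CUBIC))
E
```

```text
clock: 3.4
position: [0.3925, -0.189, 0.0248]
ee_rot: [3.134, 0.042, 0.03]
force: [0.1, 0.8, 0.5]
width: 0.007
```

View pics/s2.png

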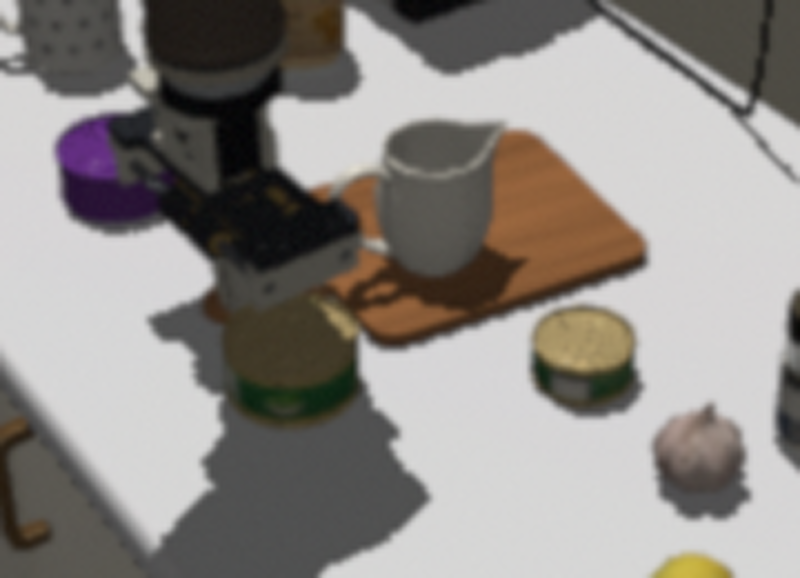

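The fingers have reached the tin's left side. The gripper body stays above the tin and clear of the jug. I carry on pushing right.

```bash
python3 -m inch '[[[1,0,5,0,0],[1,0,5,0,0],[1,0,5,0,0],[1,0,5,0,0],[1,0,5,0,0],[1,0,5,0,0],[1,0,5,0,0],[1,0,5,0,0],[1,0,5,0,0],[1,0,5,0,0]]]';python3 - <<'E'
from meas import *
d=get("top"); cv2.imwrite("pics/t3.png",cv2.resize(d["frame"][100:280,140:380],(800,600)))
d=get("scene"); cv2.imwrite("pics/s3.png",cv2.resize(d["frame"][150:280,180:360],(800,578),interpolation=cv2.INTER_CUBIC))
E
```

```text
clock: 4.45
position: [0.3938, -0.244, 0.025]
ee_rot: [3.134, 0.041, 0.029]
force: [-0.2, 1.4, -1.1]
width: 0.005
```

View pics/s3.png

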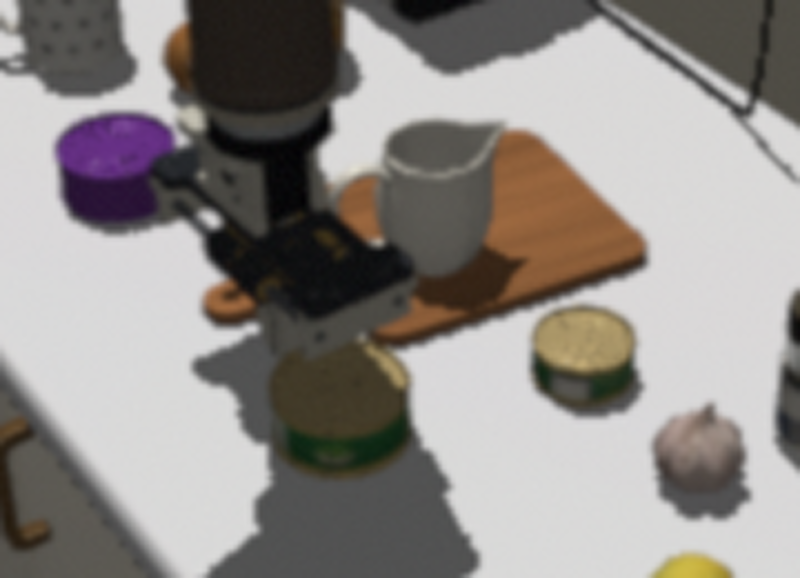

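The tin slides upright to the right, and the board and jug have not moved. About 60 mm remain.

```bash
python3 -m inch '[[[1,0,5,0,0],[1,0,5,0,0],[1,0,5,0,0],[1,0,5,0,0],[1,0,5,0,0],[1,0,5,0,0],[1,0,5,0,0],[1,0,5,0,0],[1,0,5,0,0],[1,0,5,0,0],[1,0,3,0,0],[1,0,0,0,0]]]'; python3 -m inch '[[[1,0,-8,0,0],[1,0,-12,0,0],[1,0,0,-30,0],[1,0,0,-50,0],[1,0,0,-50,0],[1,0,0,-30,0],[1,0,0,0,0]]]'; python3 - <<'E'
from meas import *
d=get("top"); cv2.imwrite("pics/t4.png",cv2.resize(d["frame"][100:280,140:380],(800,600)))
d2=get("scene"); cv2.imwrite("pics/s4.png",cv2.resize(d2["frame"],(800,600)))
tin(d); tin(d2)
E
```

```text
clock: 5.75
position: [0.395, -0.302, 0.0254]
ee_rot: [3.134, 0.039, 0.029]
force: [-0.5, 0.1, 0.2]
width: 0.009
clock: 6.45
position: [0.3911, -0.2724, 0.1898]
ee_rot: [3.136, 0.048, 0.025]
force: [-0.6, -0.3, -0.1]
width: 0.007
gold [ 0.5449 -0.3427  0.04  ] diam 0.0663
gold [ 1.6582 -0.2103  0.04  ] diam 0.2641
gold [ 0.5413 -0.3567  0.04  ] diam 0.0502
gold [ 0.3966 -0.3634  0.04  ] diam 0.0686
gold [ 0.4508 -0.5668  0.04  ] diam 0.0479
```

View pics/t4.png

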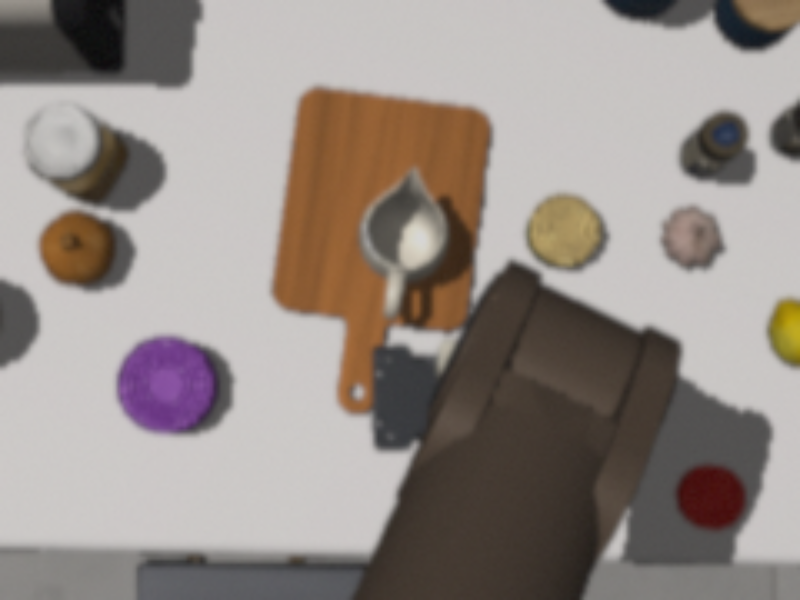

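View pics/s4.png

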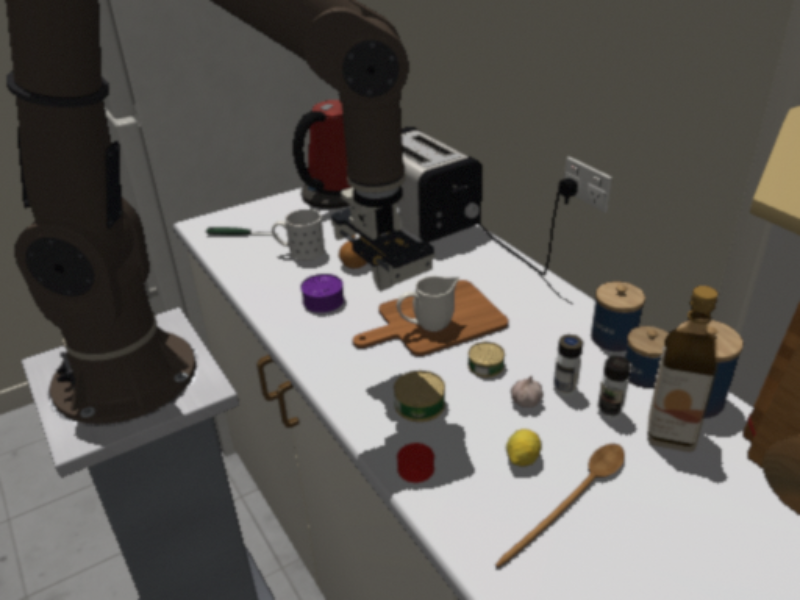

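The top view shows the board and bystanders unmoved; the tin is hidden there by the arm. The scene view shows the tin upright at (419,394), about (0.397, −0.363), and clear of the small gold tin and the red one. Next I go over the jug, high up, to behind the tail and open the gripper.

```bash
python3 -m inch '[[[0,0,0,-20,1.7],[0,0,0,-20,0],[0,36,-10,0,0],[0,36,-10,0,0],[0,36,-10,0,0],[0,36,-10,0,0],[0,36,-10,0,0],[0,36,-10,0,0],[0,36,-10,0,0],[0,36,-10,0,0],[0,20,0,0,0],[0,0,0,0,0]]]'; python3 -m inch '[[[0,0,0,0,0],[0,0,0,0,0]]]'
```

```text
clock: 7.75
position: [0.6962, -0.1782, 0.1962]
ee_rot: [-3.131, -0.002, 0.044]
force: [-0.2, 0.7, -0.5]
width: 0.981
clock: 7.95
position: [0.6941, -0.1768, 0.1919]
ee_rot: [-3.13, -0.004, 0.054]
force: [-0.9, 0.1, -0.1]
width: 0.999
```

```bash
python3 -m inch '[[[0,14,13,0,0],[0,0,0,30,0],[0,0,0,40,0],[0,0,0,40,0],[0,0,0,20,0],[0,0,0,0,0],[0,0,0,0,0]]]';  python3 - <<'E'
from meas import *
from scipy.spatial.transform import Rotation as R
s=arm.observe(); print(s["position"].round(4) if hasattr(s["position"],'round') else s["position"],R.from_rotvec(s["ee_rot"]).as_matrix().round(3).tolist())
d=get("top"); cv2.imwrite("pics/t5.png",cv2.resize(d["frame"][80:280,140:380],(720,600)));np.save("top1.npy",d,allow_pickle=True)
d=get("scene"); cv2.imwrite("pics/s5.png",cv2.resize(d["frame"],(800,600)))
E
```

```text
clock: 8.65
position: [0.6972, -0.1933, 0.0597]
ee_rot: [-3.133, 0.006, 0.055]
force: [-0.1, -0.1, 0.6]
width: 0.999
[ 0.6972 -0.1933  0.0597] [[0.999, -0.004, -0.035], [-0.004, -1.0, 0.008], [-0.035, -0.008, -0.999]]
```

View pics/t5.png

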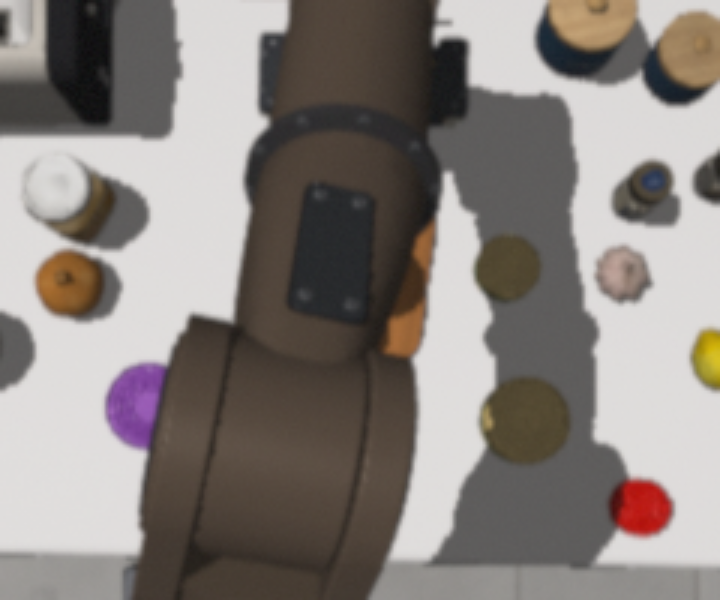

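View pics/s5.png

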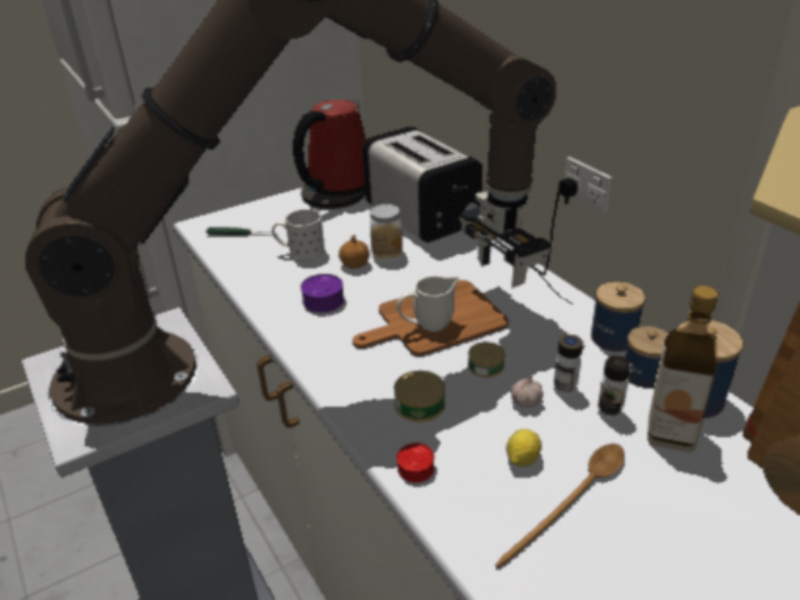

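The scene view shows the gripper behind the tail, open, with its body away from the jug. The tin is upright. I go on down in small steps with a correction in x.

```bash
python3 -m inch '[[[0,12,-2,0,0],[0,0,0,20,0],[0,0,0,15,0],[0,0,0,8,0],[0,0,0,0,0],[0,0,0,0,0]]]'
```

```text
clock: 9.35
position: [0.7137, -0.1924, 0.0247]
ee_rot: [-3.136, 0.007, 0.033]
force: [0.5, 0.1, -0.5]
width: 1.001
```

```bash
python3 -m inch '[[[0,-4,0,10,0],[0,0,0,6,0],[0,0,0,0,0],[0,0,0,0,0]]]'
```

```text
clock: 9.75
position: [0.7094, -0.1926, 0.0088]
ee_rot: [-3.137, 0.008, 0.031]
force: [0.7, 1.0, -0.3]
width: 0.998
```

```bash
python3 -m inch '[[[0,0,0,3,0],[0,-4,0,0,0],[0,-4,0,0,0],[0,-4,0,0,0],[0,-4,0,0,0],[0,-4,0,0,0],[0,-4,0,0,0],[0,0,0,0,0]]]'
```

```text
clock: 10.55
position: [0.6847, -0.1923, 0.0072]
ee_rot: [-3.137, 0.008, 0.026]
force: [0.4, -0.3, -0.1]
width: 0.997
```

```bash
python3 -m inch '[[[0,-4,0,2,0],[0,-4,0,0,0],[0,-4,0,0,0],[0,-4,0,0,0],[0,-4,0,0,0],[0,-4,0,0,0],[0,-4,0,0,0],[0,-3,0,0,0]]]'; python3 - <<'E'
from meas import *
d=get("top"); cv2.imwrite("pics/t6.png",cv2.resize(d["frame"][80:280,140:380],(720,600)))
d=get("scene"); cv2.imwrite("pics/s6.png",cv2.resize(d["frame"][130:280,200:400],(800,600),interpolation=cv2.INTER_CUBIC))
E
```

```text
clock: 11.35
position: [0.6568, -0.191, 0.0076]
ee_rot: [-3.136, 0.008, 0.009]
force: [3.7, 0.5, -0.6]
width: 0.999
```

View pics/s6.png

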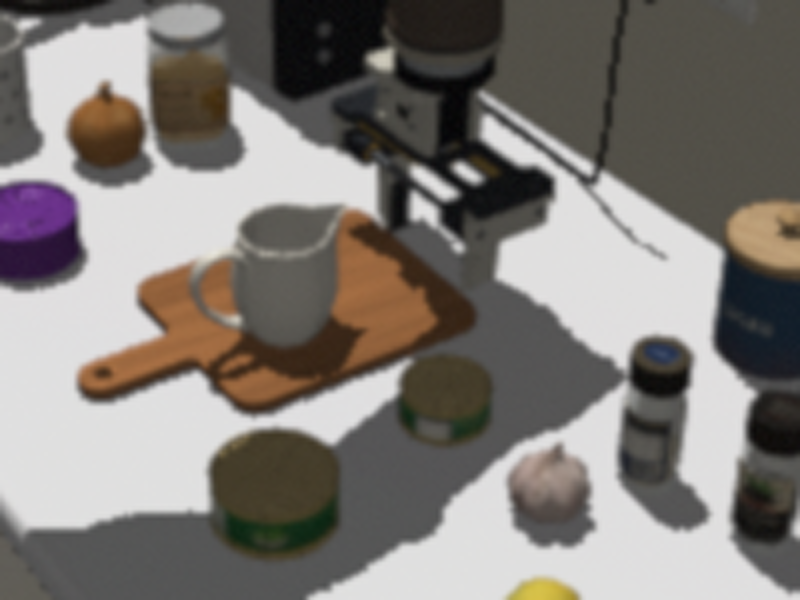

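View pics/t6.png

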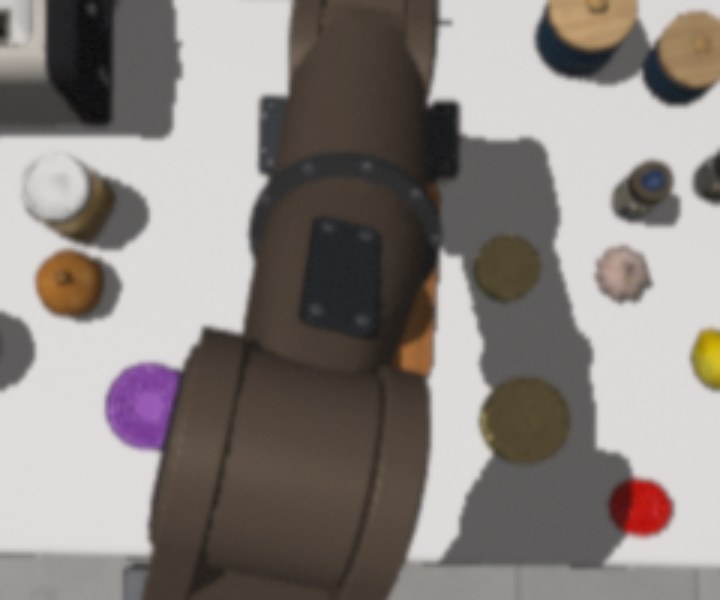

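The board is now nearly square and sliding, and the jug rides along standing. Clearance to both gold tins is more than 30 mm. I continue, trimming z.

```bash
python3 -m inch '[[[0,-4,0,1,0],[0,-4,0,1,0],[0,-4,0,1,0],[0,-4,0,0,0],[0,-4,0,0,0],[0,-4,0,0.5,0],[0,-4,0,0,0],[0,-4,0,0.5,0],[0,-4,0,0,0],[0,-4,0,0,0],[0,-4,0,0.5,0],[0,-4,0,0,0]]]'
```

```text
clock: 12.65
position: [0.6157, -0.1911, 0.0079]
ee_rot: [-3.138, 0.007, -0.022]
force: [4.7, -0.3, -0.5]
width: 0.999
```

```bash
python3 -m inch '[[[0,-4,0,2,0],[0,-4,0,1,0],[0,-4,0,1,0],[0,-4,0,1,0],[0,-4,0,0.5,0],[0,-4,0,0.5,0],[0,-4,0,0.5,0],[0,-4,0,0.5,0],[0,-4,0,0.5,0],[0,-4,0,0.5,0],[0,-4,0,0.5,0],[0,-4,0,0.5,0]]]'
```

```text
clock: 13.85
position: [0.5823, -0.1919, 0.0067]
ee_rot: [3.14, -0.005, 0.078]
force: [6.4, 0.2, 3.6]
width: 0.998
```

```bash
python3 - <<'E'
from meas import *
from scipy.spatial.transform import Rotation as R
s=arm.observe(); print(s["position"],s["force"],np.round(s["joints"],3),R.from_rotvec(s["ee_rot"]).as_matrix().round(3).tolist())
d=get("top"); cv2.imwrite("pics/t7.png",cv2.resize(d["frame"][80:280,140:380],(720,600)))
d=get("scene"); cv2.imwrite("pics/s7.png",cv2.resize(d["frame"][130:280,200:400],(800,600),interpolation=cv2.INTER_CUBIC))
E
```

```text
[ 0.58228407 -0.19186218  0.00674793] [6.3995382  0.22576712 3.58642234] [ 0.385  0.657 -0.213  1.835  0.206  0.622 -1.521] [[0.999, -0.003, 0.049], [-0.003, -1.0, -0.001], [0.049, 0.001, -0.999]]
```

View pics/s7.png

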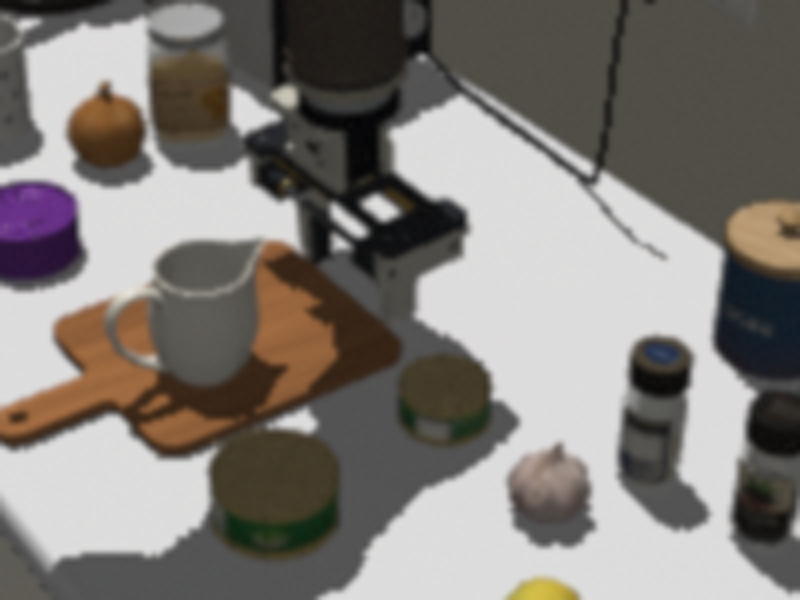

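Board square, jug standing, tin clear with a visible gap. The tool has leaned about 3°, which is harmless, so I stop pressing down and continue.

```bash
python3 -m inch '[[[0,-5,0,-0.5,0],[0,-5,0,-0.3,0],[0,-5,0,-0.3,0],[0,-5,0,-0.3,0],[0,-5,0,-0.3,0],[0,-5,0,-0.3,0]]]'
```

```text
clock: 14.55
position: [0.5488, -0.192, 0.0068]
ee_rot: [3.14, -0.005, 0.075]
force: [3.8, 0.2, -0.4]
width: 1.002
```

```bash
python3 -m inch '[[[0,-5,0,-0.3,0],[0,-5,0,-0.3,0],[0,-5,0,-0.3,0],[0,-5,0,-0.3,0],[0,-5,0,-0.3,0],[0,-5,0,-0.3,0],[0,-5,0,-0.3,0],[0,-5,0,-0.3,0],[0,-4,0,-0.3,0],[0,-3,0,-0.2,0],[0,-2,0,0,0]]]'; python3 - <<'E'
from meas import *
d=get("top"); cv2.imwrite("pics/t8.png",cv2.resize(d["frame"][120:300,140:380],(800,600)))
d=get("scene"); cv2.imwrite("pics/s8.png",cv2.resize(d["frame"][150:300,160:360],(800,600),interpolation=cv2.INTER_CUBIC))
E
```

```text
clock: 15.65
position: [0.4929, -0.1917, 0.0068]
ee_rot: [3.14, -0.006, 0.069]
force: [3.8, 0.3, -0.7]
width: 1.004
```

View pics/t8.png

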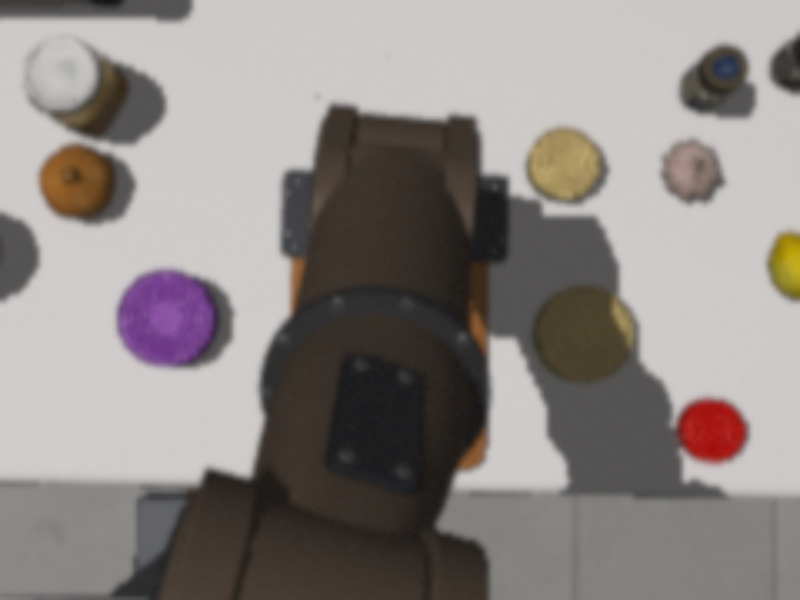

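View pics/s8.png

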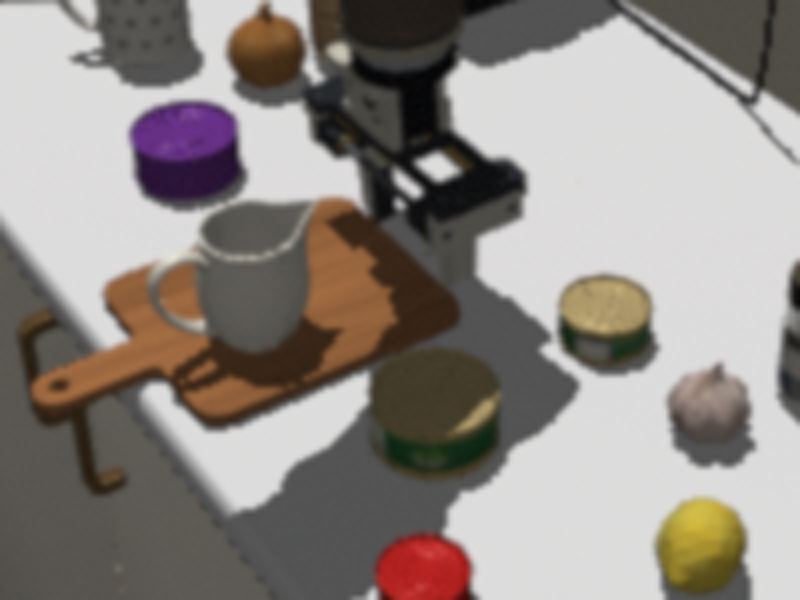

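The right shoulder's edge is at top row ≈468 of the crop and the worktop edge at ≈490, so about 20 mm are left, which agrees with the tool pose. I push 19 mm slowly, back off, and measure unobstructed.

```bash
python3 -m inch '[[[0,-4,0,-0.2,0],[0,-4,0,-0.2,0],[0,-4,0,-0.2,0],[0,-3,0,-0.2,0],[0,-2,0,0,0],[0,-1,0,0,0],[0,0,0,0,0]]]'
```

```text
clock: 16.45
position: [0.4737, -0.1916, 0.0069]
ee_rot: [3.14, -0.006, 0.07]
force: [2.3, -0.6, -1.0]
width: 1.003
```

```bash
python3 -m inch '[[[0,6,0,0,0],[0,12,0,0,0],[0,10,0,0,0],[0,0,0,-20,0],[0,0,0,-40,0],[0,0,0,-50,0],[0,0,0,-50,0],[0,0,0,-40,0],[0,0,0,0,0]]]'; python3 -m inch '[[[0,0,45,0,0],[0,0,45,0,0],[0,0,45,0,0],[0,0,45,0,0],[0,0,45,0,0],[0,0,45,0,0],[0,0,45,0,0],[0,0,0,0,0]]]'; python3 - <<'E'
from meas import *
d=get("top"); cv2.imwrite("pics/t9.png",cv2.resize(d["frame"][120:300,140:380],(800,600))); np.save("top9.npy",d,allow_pickle=True)
d2=get("scene"); cv2.imwrite("pics/s9.png",cv2.resize(d2["frame"][150:300,160:360],(800,600),interpolation=cv2.INTER_CUBIC))
tin(d); pose(d,(.36,-.19,0))
E
```

```text
clock: 17.35
position: [0.4973, -0.1902, 0.2144]
ee_rot: [-3.138, 0.002, -0.056]
force: [0.2, -0.0, -0.5]
width: 1.003
clock: 18.15
position: [0.5029, -0.5142, 0.2104]
ee_rot: [-3.136, -0.013, -0.054]
force: [0.0, -0.3, -1.1]
width: 0.999
gold [ 0.5449 -0.3427  0.04  ] diam 0.0663
gold [ 0.3949 -0.3613  0.04  ] diam 0.0888
board c=(0.3564,-0.1891) ang=0.43 (tail 1.18 left -0.33) len=0.2028 wid=0.1727 n=(43, 54, 14, 33)
shL [ 0.2509 -0.1299] shR [ 0.2518 -0.2499] tail [ 0.4614 -0.1883] hand [ 0.1664 -0.1905]
```

View pics/t9.png

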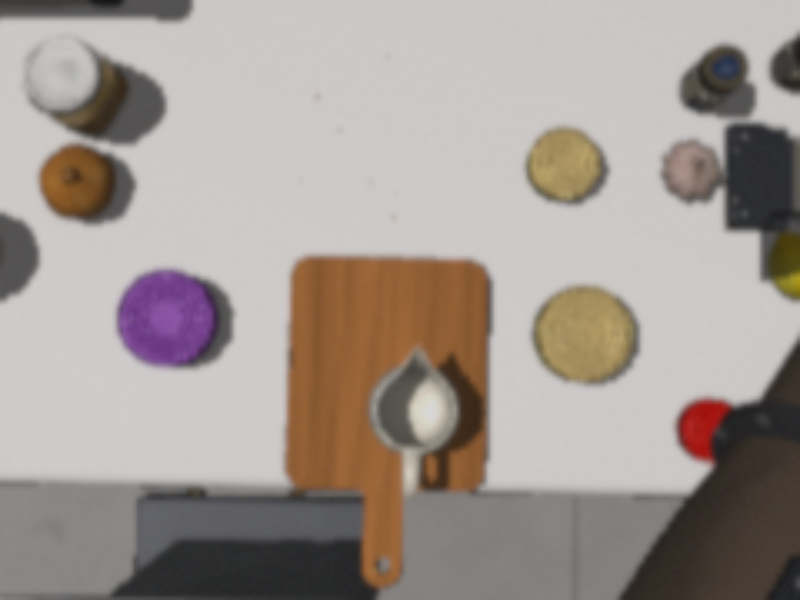

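View pics/s9.png

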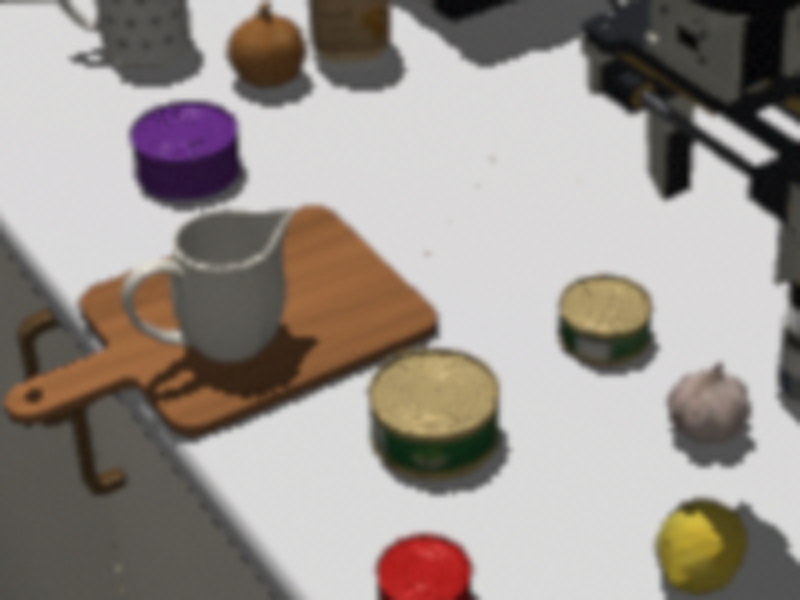

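```bash
python3 - <<'E'
from meas import *
d=np.load("top9.npy",allow_pickle=True).item()
print("jug rim", ray(d,140+415*.3,120+408*.3,.104).round(3), "edge px",proj(d,[.25,-.19,0]))
s=arm.observe(); print(s["clock"],s["force"],np.abs(s["dq"]).max())
workorder.sign_off()
E
```

```text
jug rim [ 0.328 -0.213  0.104] edge px [[255.71989054 267.53205583]]
18.25 [1.03709648 1.05308058 1.18776254] 0.03934820602737044
the job is handed in; nothing more can be done
```

The board now lies with its shoulders level with the front edge and its whole handle out over it. The jug is still standing on it and the tin is out of the way. I handed the job in at 18.25 s; no verdict came back.

I pushed the larger gold tin about 120 mm to the right with closed fingers. Then I pushed the board's tail with both open fingers, which also turned it square.

**Last checks from the top view:**

| Check | Measured | Required |
|---|---|---|
| Left shoulder, x | about 0.251 m | 0.236 to 0.264 m |
| Right shoulder, x | about 0.252 m | 0.236 to 0.264 m |
| Handle end, x | 0.166 m | below 0.2 m |
| Jug in the board's frame | about (−0.03, −0.02) m | x −0.085 to 0.04, y ±0.06 m |
| Tin in the board's frame, y | about −0.17 m | below −0.138 m |

The jug and tin look upright, and the bystanders in view are where they were. The tool was about 0.2 m above the worktop, touching nothing.

**Where checks disagreed or fell short:**
- **Shoulder position:** working back from the finger pose put the shoulders at 0.254 m, about 3 mm from the camera value. Both are inside the limits.
- **Board angle:** the tail edge gave +1.2° and the left side −0.3°.
- **Board size:** the outline measured 203 × 173 mm against a true 210 × 180 mm, because the mask trims the edges. I took the centre between opposite edges to cancel this.
- **Tool lean:** the tool leaned about 3° during the push because I had been pressing it down. I stopped pressing and the lean grew no further.

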